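# Regrip a screwdriver in a tilting cradle and hang it upright

### The arm

A 7-joint arm with a two-finger parallel gripper is mounted at the origin on a cart in front of the work surface, level with it; the furniture and walls round the work are solid. World frame = base frame: x ahead of the robot, y to its left, z up, the work surface at z = 0. Lengths are in m, angles in degrees, forces in N, time in s.
With the tool pointing down it reaches from about 0.4 to 0.925 m from the base axis. Payload 5.6 kg.
Tool frame: the origin (TCP) lies midway between the tips of the shut fingers; the grasp point (between the pads) lies 19 mm behind it (ctrl.pinch_z is the distance from the TCP to the grasp point, in m); z points along the fingers, y is the line along which they close (so a half turn about z gives the same grasp; the last joint's range is limited). The gripper opens to 85 mm and grips with 20 to 120 N. Pads are 22 mm wide; open, the fingers measure 114 mm over their backs; the gripper's body (76 mm by 85 mm) begins 54 mm behind the grasp point. The pads swing forward as they close: fully open they stand 13 mm farther back than shut.
Start: joints at [72.766, 26.786, -0.665, 91.828, 0.344, 61.387, -3.226], TCP at [0.166, -0.629, 0.231] pointing down, gripper open.
Joint ranges: [-144.91, 144.91], [-17.63, 115.5], [-89.93, 88.59], [15.96, 139.68], [-74.01, 254.01], [8.47, 105.57], [-167.45, 167.45]. Speed limits (degrees/s): [147.25, 147.25, 180, 180, 180, 180, 180].

### API

Orientations are given as [roll, pitch, yaw] about the fixed x, y, z axes, in that order (R = Rz(yaw) Ry(pitch) Rx(roll)).
In Python, from plant import status, camera, ctrl gives the robot as it stands.
- The arm moves only by the tool send_rows, never from a script. Its argument "increments" is a list of rows, each a list of 3 entries, a list of its own where there are three numbers: the shift along the world's x, y, z in mm, then the turn, a rotation vector about the world's x, y, z in rad, then the opening, from -1 (shut) to 1 (fully open). A call has 1 to 5 rows; each row is the pose to reach, as a shift and turn from the pose commanded when the call began; what a row does not reach only later rows make up. A row lasts 1/10 s, in which the tool goes at most 50 mm and 8.59 degrees, less where a joint would pass 70% of its speed; a pose out of reach is approached as far as the arm can. A call with a gripper value outside its range is refused whole. The fingers move at their own pace and stop on an object; "newtons" is the grip in N (left out, the last holds). Time passes only in rows, so rows that repeat a pose let the fingers close. It gives the time, the measured TCP pose, the force, the opening and the grip force at its end, in the units of the state.
- status.state(): the state, without advancing time (a new reading comes with each control period).
- camera(name): name is "scene" or "top"; returns a dict with "img" (400x640x3 uint8, red, green, blue), "z_map" (400x640 float32, m along the optical axis (not along the pixel's ray), 0 where there is no reading), "fx", "fy", "cx", "cy" (pixels), "D" ([k1, k2, p1, p2, k3] as OpenCV has them; the pictures are not rectified), "xyz" and "orientation" of the camera in the world. Camera axes: x right, y down, z forward; pixel columns grow to the right and rows downward; lengths in m; the calibration is good to about 2 mm. A picture is of the moment at which its call begins.
- ctrl.job_done(): hands the job in; it is judged then, once.
The state is a dict: "time": time; "q": joint angles; "joint_velocities": joint speeds; "tau": joint torques, N m; "tcp_pos": TCP position; "eef_rot": TCP orientation; "contact_force": force on the tool from outside, world axes, zero at the start; "ft_torque": the same for the moment, N m; "finger_gap": finger opening in m; "gripper_force": force on a finger pad.
Only numpy, scipy, OpenCV 4.12 (cv2) and the standard library are available. Lean on these libraries where they do the work, as an engineer would, in place of code of your own. Each camera call takes 0.05 s, during which the arm holds its last target. There are 200 camera calls.

### The job

Put the screwdriver that lies on the desk away upright in the tool rack, in the slot that is still free. To get it upright, first lay it in the level channel of the tilting cradle with its blade towards the rubber stop, let go of it, push the cradle's upright lever over as far as it goes so that the cradle tips the handle up, then take the raised handle, hang the screwdriver handle up in the free slot, resting on the slot's edges, and let go. Leave the two hung screwdrivers, the glue stick, the staple box, the tape measure and the water bottle where they are.

Things in the scene. Friction and masses are not known exactly. Their poses are not given: they have to be found in the camera images.
- driver_grip (a point): Loose screwdriver lying on the desk, 188 mm long: handle 88 mm long, 25 mm thick, its last 30 mm tapering to 20 mm; shank 5.5 mm thick. This point is on its axis in mid-handle, near the centre of mass: 44 mm from the handle's shoulder (a flat ring 15 mm wide, widening to 25 mm within 6 mm) and from its end, 12 mm up when lying. y axis: along the tool, blade to handle end.
- driver_tip (a point): A point on the screwdriver's axis near the blade's end, 140 mm from driver_grip along its -y (the solid end is 3 mm nearer to the handle). Same axes as driver_grip.
- driver: The loose screwdriver itself, 70 g; origin at mid-length on its underside as it lies (the tool's axis is 12 mm up its z), y axis from the blade to the handle's end.
- cradle_pivot (a point): Tilting cradle fixed to the desk: base plate 100 x 86 x 6 mm, two cheeks, pivot shaft 90 mm above the desk. This point is the middle of the shaft. Axes, which do not tilt: y level, along the channel from the rubber stop (blade end) to the handle end; x level, along the shaft; z up. The push lever is on the -x side.
- tray_seat (a point): On the tilting tray: where driver_grip belongs when the screwdriver is laid in (70 mm in y and 12 mm in z from the pivot; y along the channel to the handle end, z out of it). V channel for the handle, 22 mm wide (fingers pass either side), y -40 to +28 mm; V for the shank, 32 mm wide, y -130 to -112 mm; rubber stop's face at y -143.5 mm: a tipped screwdriver slides 6.5 mm down on to it.
- cradle_tray (a joint): Tilt of the cradle's tray: 0 = level (stop), grows to 1.05 rad (stop) as the lever is pushed over and the handle end rises. Friction hinge (0.14 N m): it stays where it is left. Channel, rubber stop and lever are one rigid piece.
- lever_push (a point): The cradle's push lever: upright steel plate 22 mm wide (along the shaft), 6 mm thick, reaching 78 mm above the pivot, 60 mm beside the channel's middle. This point is inside the plate 35 mm above the pivot; its axes are the tray's. Push its +y face level towards the cradle's -y with 5 to 10 N: a pusher 30 mm above the pivot travels 30 mm x tan(tilt), 52 mm in all.
- rack: Steel rack fixed to the desk, 230 mm wide in y; origin on the desk under the middle slot. Slots at y -70, 0, 70 mm, open to its -x (front), cut in two level plates with tops 115 and 52 mm up; 11 mm wide, at the mouth (x -33 to -20 mm) 23 mm, inner end at x +8 mm. A lip 4 mm high on the top plate between slots, x -20 to -17 mm. Two slots hold screwdrivers, handle ends 203 mm up.
- free_seat (a point): Where driver_grip must be when the screwdriver hangs in the free slot: 159 mm above the desk at the slot's place (rack x = 0), its shoulder on the top plate. Fixed to a black rubber pad 30 mm square on the rack's foot under the free slot. Axes as the rack: x into the slot, z up.
- hung_a: Screwdriver hung in the rack, handle up, like the loose one. Leave it. Origin at mid-length on its side, 12 mm from its axis.
- hung_b: The other screwdriver hung in the rack, handle up. Leave it. Origin at mid-length on its side, 12 mm from its axis.
- glue_stick: Glue stick standing beside the loose screwdriver's shank, 25 mm thick, 90 mm tall; origin under its centre. Leave it standing.
- staple_box: Small cardboard box of staples beside the screwdriver, 36 x 52 x 22 mm high (long along its y), origin under its centre. Leave it.
- tape_measure: Tape measure standing near the cradle, 35 x 70 x 63 mm high (long along its y); origin under its centre. Leave it.
- water_bottle: Water bottle standing behind the cradle, 65 mm thick, 218 mm tall; origin under its centre. Leave it.

How it is judged:
By the outcome, as a careful person would: the job done as asked, in the order asked, and still so for the second after the job is handed in, with the robot touching nothing.
It also fails if it takes over 66 s, if anything falls off the work surface, if the arm or the gripper's body presses on something with over 40 N, if the wrist force passes 120 N, or if a joint passes its speed limit or range.

## Working session

There is one attempt and no reset: what is moved stays moved. The work goes in short steps, Python scripts to look and compute and a tool call to move; the robot and the scene stay as the last step left them, time stands still between calls to the robot, and variables do not carry over. Pictures are saved under pics/ and viewed, at most 13 in all, crops included, and the job is handed in when it is done.

Besides the shell and the picture viewer there is one more tool, called as a command line: name --argument value ..., lists and objects as JSON in quotes. send_rows: Moves the arm, as the interface text tells. Its arguments: {"type":"object","properties":{"increments":{"type":"array","items":{"type":"array"}},"newtons":{"type":"number"}},"required":["increments"]}

```bash
ls; mkdir -p pics; cat > h.py <<'E'
import numpy as np, cv2
from scipy.spatial.transform import Rotation as R
from plant import status, camera, ctrl
def Rm(c): 
    return R.from_euler('xyz',c['orientation'],degrees=True).as_matrix()
def K(c): return np.array([[c['fx'],0,c['cx']],[0,c['fy'],c['cy']],[0,0,1.]])
def cloud(c):
    h,w=c['z_map'].shape
    u,v=np.meshgrid(np.arange(w),np.arange(h))
    p=cv2.undistortPoints(np.stack([u,v],-1).reshape(-1,1,2).astype(float),K(c),np.array(c['D'],float)).reshape(h,w,2)
    z=c['z_map'][...,None]
    P=np.concatenate([p*z,z],-1)@Rm(c).T+np.array(c['xyz'])
    P[c['z_map']==0]=np.nan
    return P
def proj(c,P):
    r=Rm(c); t=-r.T@np.array(c['xyz'])
    return cv2.projectPoints(np.array(P,float).reshape(-1,1,3),cv2.Rodrigues(r.T)[0],t,K(c),np.array(c['D'],float))[0].reshape(-1,2)
def save(n,img,crop=None,s=1):
    if crop: img=img[crop[1]:crop[3],crop[0]:crop[2]]
    img=cv2.resize(img,None,fx=s,fy=s,interpolation=cv2.INTER_CUBIC)
    cv2.imwrite('pics/'+n+'.png',cv2.cvtColor(img,cv2.COLOR_RGB2BGR))
E
python3 - <<'E'
from h import *
for n in ['scene','top']:
    c=camera(n); save(n+'0',c['img']); np.savez(n+'0.npz',P=cloud(c),img=c['img']); print(n,c['xyz'],c['orientation'],c['fx'],c['D'])
print(status.state())
E
```

```text
pics
scene [-0.63007493 -0.70985445  0.75206104] [-115.55610712    1.29457745  -60.04204111] 497.392287392561 [0.00070407 0.         0.         0.         0.        ]
top [ 0.37514794 -0.02580463  1.37760218] [-172.89306282   -0.62514229  -89.95138635] 437.26296573277574 [-0.06569371  0.          0.          0.          0.        ]
{'time': 0.1, 'q': array([72.76757244, 26.8315812 , -0.66350887, 91.87722218,  0.345806  ,
       61.38587739, -3.22536694]), 'joint_velocities': array([ 0.02522006, -0.12038877,  0.03536745, -0.06413185, -0.0600169 ,
        0.12539668,  0.00391612]), 'tau': array([ 1.16928761e-03, -5.33516014e+01,  2.13935733e-02, -2.51964927e+01,
        1.14222744e-02,  4.29716907e-03, -7.02340884e-06]), 'tcp_pos': array([ 0.1654792 , -0.6280539 ,  0.23041508]), 'eef_rot': array([-1.79907657e+02,  9.02973870e-03,  1.47652456e+01]), 'contact_force': array([ 0.4748489 , -0.45878196, -0.22546664]), 'ft_torque': array([ 0.01521064, -0.01527152, -0.0178084 ]), 'gripper_force': 0.0, 'finger_gap': 0.08555264468241805}
```

View pics/scene0.png

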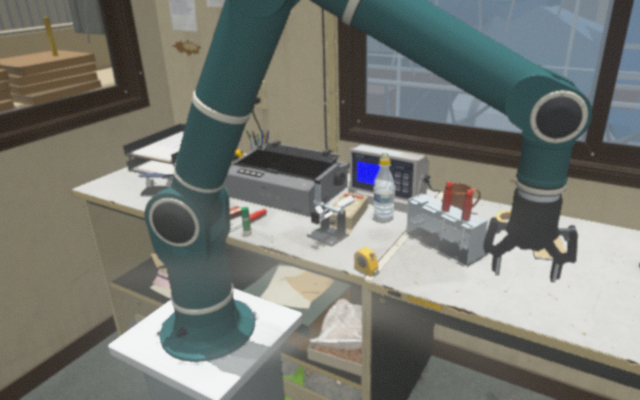

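View pics/top0.png

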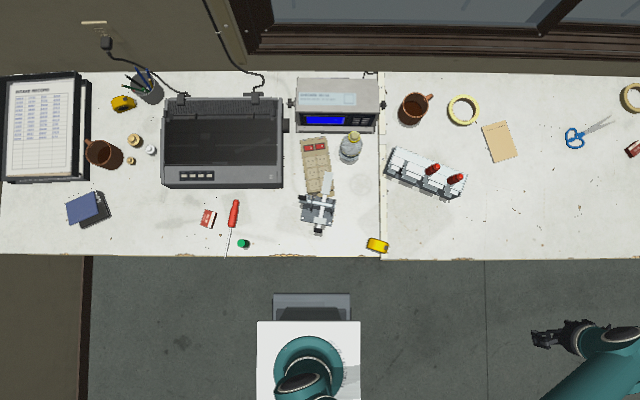

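The scene view shows the robot, the cradle at about (328,220), the rack at (447,225) and the screwdriver at (250,217). In the top view, the screwdriver's handle is at (234,213) with its blade at (228,255), the cradle is at (318,208) and the rack at (427,173). Next I'll look at enlarged crops.

```bash
python3 - <<'E'
from h import *
d=np.load('top0.npz'); im=d['img'];P=d['P']
a=cv2.resize(im[160:260,190:350],None,fx=5,fy=5,interpolation=cv2.INTER_CUBIC)
b=cv2.resize(im[135:210,370:480],None,fx=5,fy=5,interpolation=cv2.INTER_CUBIC)
save('c1',a);save('c2',b)
# points above desk
for n,(x0,y0,x1,y1) in dict(driver=(222,196,243,258),cradle=(292,170,345,240),rack=(380,140,475,210)).items():
    Q=P[y0:y1,x0:x1].reshape(-1,3); print(n,np.nanpercentile(Q[:,2],[5,50,90,99]))
E
```

```text
driver [-6.09870446e-03 -5.20246469e-05  2.11138350e-02  9.04894168e-02]
cradle [-0.00439798  0.0026827   0.09190901  0.12678445]
rack [-0.00394418  0.00237949  0.11707734  0.1974115 ]
```

View pics/c1.png

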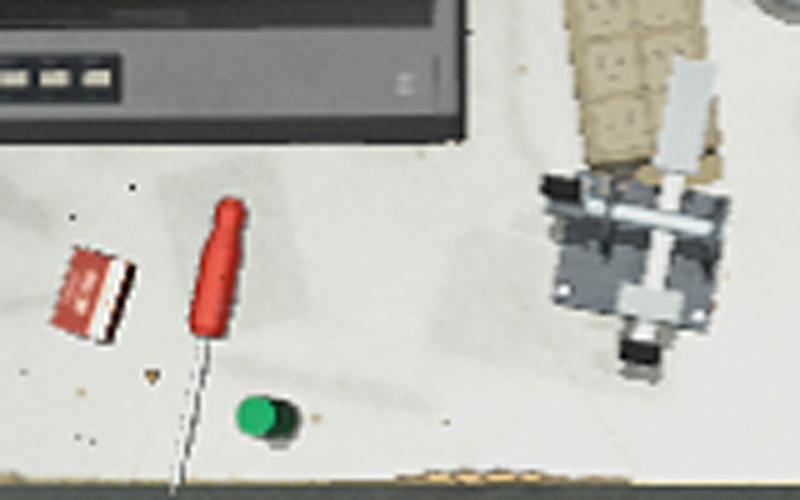

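View pics/c2.png

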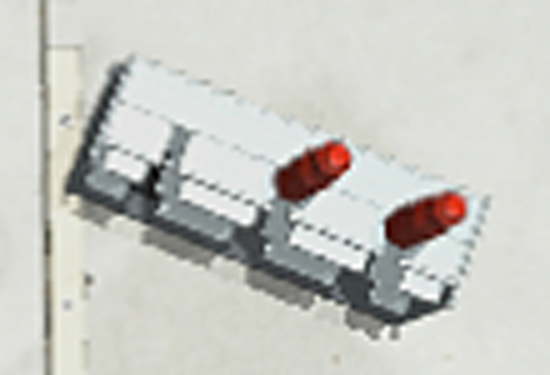

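In crop c1 the driver handle runs from its end at (232,198) to the shoulder at (208,338), with the tip at (175,488). The cradle's handle channel plate is at about (685,115), its shank V at (650,302), the black stop at (640,350) and the lever's black top at (560,187). In c2 the free slot is the left one, running from inner end (180,130) to mouth (145,195), and the other two slots hold red handles.

```bash
cat >> h.py <<'E'
def ray(c,uv,z):
    p=cv2.undistortPoints(np.array(uv,float).reshape(-1,1,2),K(c),np.array(c['D'],float)).reshape(-1,2)
    d=np.c_[p,np.ones(len(p))]@Rm(c).T; o=np.array(c['xyz'])
    return o+d*((np.broadcast_to(z,len(p))-o[2])/d[:,2])[:,None]
E
python3 - <<'E'
from h import *
np.set_printoptions(precision=4,suppress=True)
c=camera('top');P=cloud(c);im=c['img'].astype(int)
f=lambda l,ox,oy:[((x+.5)/5-.5+ox,(y+.5)/5-.5+oy) for x,y in l]
A=lambda l:f(l,190,160); B=lambda l:f(l,370,135)
print('driver end,shoulder,tip',ray(c,A([(232,198),(208,338),(175,488)]),[.012,.012,.012]))
m=np.zeros(im.shape[:2],bool);m[195:232,225:243]=True
m&=(im[...,0]>120)&(im[...,1]<110)&(im[...,0]-im[...,1]>60)
v,u=np.nonzero(m);Q=ray(c,np.c_[u,v],.012);ctr=Q.mean(0);a=np.linalg.svd((Q-ctr)[:,:2])[2][0];t=(Q-ctr)[:,:2]@a
print('red',ctr,a,t.min(),t.max(),len(t),'depth top',np.nanpercentile(P[m][:,2],[10,50,90]))
print('glue top',ray(c,A([(258,416)]),.09),'box',ray(c,A([(85,293)]),.022))
print('tray plate corners',ray(c,A([(675,58),(716,66),(697,180),(655,168)]),.1))
print('shankV corners',ray(c,A([(622,285),(684,293),(678,320),(617,311)]),.1))
print('stop black',ray(c,A([(640,350)]),.1),'lever top',ray(c,A([(562,187)]),.168))
print('shaft ends',ray(c,A([(590,205),(715,228)]),.093))
for n,(x0,y0,x1,y1,lo,hi) in dict(tray=(320,170,336,198,.08,.13),spine=(312,195,330,240,.08,.13),lever=(296,190,310,205,.1,.2)).items():
    q=P[y0:y1,x0:x1].reshape(-1,3);q=q[(q[:,2]>lo)&(q[:,2]<hi)];print(n,len(q),np.nanmedian(q,0),q.min(0),q.max(0))
q=P[140:205,375:475].reshape(-1,3);q=q[(q[:,2]>.109)&(q[:,2]<.122)]
r=cv2.minAreaRect((q[:,:2]*1000).astype(np.float32));print('rack top',r,cv2.boxPoints(r),np.median(q[:,2]))
print('rack corners px',ray(c,B([(132,58),(488,197)]),.115),'slot inner,mouthinner', ray(c,B([(181,130),(160,180)]),.115))
for h,(x0,y0,x1,y1) in dict(a=(424,162,442,176),b=(446,172,466,186)).items():
    q=P[y0:y1,x0:x1].reshape(-1,3);q=q[q[:,2]>.195];print('hung',h,len(q),q.mean(0))
E
```

```text
driver end,shoulder,tip [[0.527  0.2269 0.012 ]
 [0.439  0.2398 0.012 ]
 [0.3461 0.2582 0.012 ]]
red [0.4809 0.2348 0.012 ] [-0.9842  0.1771] -0.04479315884750488 0.039716751153296065 186 depth top [0.0164 0.0208 0.0252]
glue top [[0.3898 0.1942 0.09  ]] box [[0.4662 0.3154 0.022 ]]
tray plate corners [[ 0.6013 -0.05    0.1   ]
 [ 0.5965 -0.0743  0.1   ]
 [ 0.5285 -0.0629  0.1   ]
 [ 0.5355 -0.0382  0.1   ]]
shankV corners [[ 0.4665 -0.0189  0.1   ]
 [ 0.4619 -0.0552  0.1   ]
 [ 0.4461 -0.0517  0.1   ]
 [ 0.4513 -0.0161  0.1   ]]
stop black [[ 0.4285 -0.0295  0.1   ]] lever top [[0.5162 0.0143 0.168 ]]
shaft ends [[ 0.5143  0.0001  0.093 ]
 [ 0.5008 -0.0737  0.093 ]]
tray 213 [ 0.5667 -0.0573  0.0902] [ 0.5261 -0.0752  0.0801] [ 0.6036 -0.0394  0.0993]
spine 265 [ 0.4697 -0.0366  0.0963] [ 0.421  -0.0631  0.0801] [ 0.5326 -0.0127  0.1166]
lever 46 [0.5156 0.0137 0.166 ] [0.5108 0.0018 0.1003] [0.5226 0.0256 0.1733]
rack top ((600.8281860351562, -353.5793151855469), (233.04901123046875, 73.30169677734375), 67.73017883300781) [[ 522.752  -447.5227]
 [ 590.5861 -475.3017]
 [ 678.9044 -259.636 ]
 [ 611.0703 -231.8569]] 0.11564845081592678
rack corners px [[ 0.6745 -0.2614  0.115 ]
 [ 0.5919 -0.4719  0.115 ]] slot inner,mouthinner [[ 0.6312 -0.2895  0.115 ]
 [ 0.6012 -0.2763  0.115 ]]
hung a 40 [ 0.5987 -0.3557  0.2007]
hung b 35 [ 0.5712 -0.4213  0.2013]
```

send_rows --increments '[[[165, 168, 70], [0, 0, -0.433], 0.2], [[165, 168, 70], [0, 0, -0.433], 0.2], [[165, 168, 70], [0, 0, -0.433], 0.2], [[165, 168, 70], [0, 0, -0.433], 0.2], [[165, 168, 70], [0, 0, -0.433], 0.2]]' --newtons 40

```text
time: 0.65
tcp_pos: [0.3322, -0.4584, 0.3018]
eef_rot: [-180.0, -0.0, -10.0]
contact_force: [0.2, -0.5, 0.8]
finger_gap: 0.0514
gripper_force: 0.0
```

send_rows --increments '[[[100, 220, 20], [0, 0, 0], 0.2], [[100, 220, 20], [0, 0, 0], 0.2], [[100, 220, 20], [0, 0, 0], 0.2], [[100, 220, 20], [0, 0, 0], 0.2], [[100, 220, 20], [0, 0, 0], 0.2]]'

```text
time: 1.15
tcp_pos: [0.4314, -0.2377, 0.3216]
eef_rot: [-180.0, -0.0, -9.9]
contact_force: [-0.1, -0.4, 0.2]
finger_gap: 0.0513
gripper_force: 0.0
```

send_rows --increments '[[[20, 240, 0], [0, 0, 0], 0.2], [[20, 240, 0], [0, 0, 0], 0.2], [[20, 240, 0], [0, 0, 0], 0.2], [[20, 240, 0], [0, 0, 0], 0.2], [[20, 240, 0], [0, 0, 0], 0.2]]'

```text
time: 1.65
tcp_pos: [0.4503, 0.0023, 0.3214]
eef_rot: [-180.0, -0.0, -9.9]
contact_force: [0.5, 0.2, 0.0]
finger_gap: 0.0511
gripper_force: 0.0
```

send_rows --increments '[[[32, 232, -80], [0, 0, 0], 0.2], [[32, 232, -80], [0, 0, 0], 0.2], [[32, 232, -80], [0, 0, 0], 0.2], [[32, 232, -80], [0, 0, 0], 0.2], [[32, 232, -80], [0, 0, 0], 0.2]]'

```text
time: 2.15
tcp_pos: [0.4826, 0.2333, 0.2405]
eef_rot: [180.0, 0.0, -10.0]
contact_force: [0.8, -0.4, 0.9]
finger_gap: 0.0511
gripper_force: 0.0
```

send_rows --increments '[[[0, 0, -50], [0, 0, 0], 0.2], [[0, 0, -100], [0, 0, 0], 0.2], [[0, 0, -145], [0, 0, 0], 0.2], [[0, 0, -145], [0, 0, 0], 0.2]]'

```text
time: 2.55
tcp_pos: [0.4784, 0.2291, 0.0906]
eef_rot: [179.6, 0.6, -10.0]
contact_force: [0.1, -0.3, -0.3]
finger_gap: 0.0515
gripper_force: 0.0
```

```bash
python3 - <<'E'
from h import *
s=status.state();print(s['tcp_pos'],s['eef_rot'],s['q'])
c=camera('scene');P=cloud(c);im=c['img'].astype(int)
# driver, red near desk as seen by scene
m=(im[...,0]>120)&(im[...,1]<90)&(P[...,2]<.03)&(P[...,2]>0.002)&(abs(P[...,0]-.48)<.07)&(abs(P[...,1]-.234)<.05)
q=P[m];print(len(q));
if len(q)>10: print(q.min(0),q.max(0),np.median(q,0))
a=cv2.resize(c['img'][120:250,180:480],None,fx=2.6,fy=2.6,interpolation=cv2.INTER_CUBIC);
save('c3',a)
t=camera('top');save('c4',t['img'],(190,160,350,260),5)
E
```

```text
[0.47835504 0.22913194 0.09062956] [179.59928208   0.60329793 -10.01355128] [  -7.03989585   30.22841544  -27.69425195  112.54781007   20.03937201
   42.67702523 -146.62938039]
56
[0.44996027 0.21918529 0.0088372 ] [0.51733955 0.24005657 0.02400486] [0.48183925 0.2265056  0.01727749]
```

View pics/c3.png

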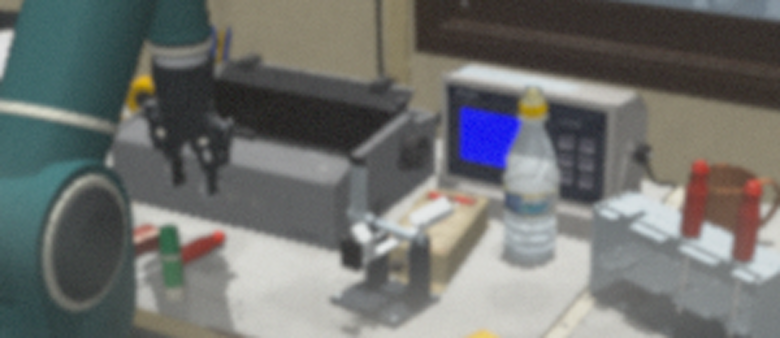

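The picture shows the gripper open above the red handle at (205,245), with the glue stick at (170,255) clear of it. The TCP reads about 4 mm off the commanded pose, so I'll let it settle and check again.

send_rows --increments '[[[0, 0, 0], [0, 0, 0], 0.2], [[0, 0, 0], [0, 0, 0], 0.2]]'

```text
time: 2.85
tcp_pos: [0.4844, 0.2322, 0.099]
eef_rot: [-179.9, -0.2, -10.1]
contact_force: [-0.3, 0.6, -0.6]
finger_gap: 0.0511
gripper_force: 0.0
```

```bash
python3 - <<'E'
from h import *
s=status.state();print(s)
E
```

```text
{'time': 2.85, 'q': array([  -6.89333772,   29.5665612 ,  -27.91948458,  112.14486366,
         19.98925333,   42.72304002, -146.60043883]), 'joint_velocities': array([-0.04155533,  0.15038806,  0.22718781,  0.48611865,  0.15599517,
       -0.13665547, -0.11943836]), 'tau': array([-8.96713673e-02, -4.53433979e+01, -5.93790337e+00, -1.82419324e+01,
        2.96189522e-03, -1.03661354e-03,  5.11085324e-03]), 'tcp_pos': array([0.48435997, 0.23219092, 0.0989635 ]), 'eef_rot': array([-179.85946269,   -0.23627705,  -10.06475905]), 'contact_force': array([-0.27774638,  0.56408884, -0.61659701]), 'ft_torque': array([-0.02051929,  0.04842559,  0.01818754]), 'gripper_force': 0.0, 'finger_gap': 0.05112356198260923}
```

View pics/c4.png

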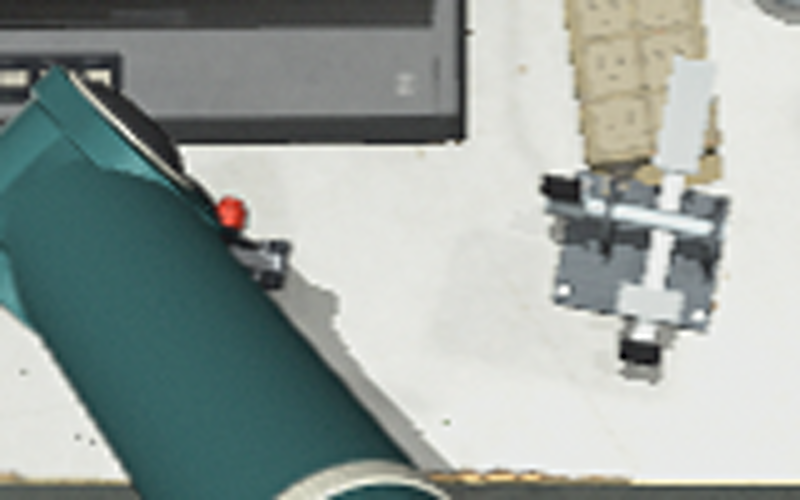

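The top view is mostly hidden by the arm, but it shows the handle end at (232,212) and a finger at (268,265), clear of everything. I'll go down slowly now.

send_rows --increments '[[[0, 0, -30], [0, 0, 0], 0.2], [[0, 0, -55], [0, 0, 0], 0.2], [[0, 0, -70], [0, 0, 0], 0.2], [[0, 0, -80], [0, 0, 0], 0.2], [[0, 0, -80], [0, 0, 0], 0.2]]'

```text
time: 3.35
tcp_pos: [0.4826, 0.2314, 0.0161]
eef_rot: [180.0, 0.0, -10.0]
contact_force: [0.0, -1.2, 0.2]
finger_gap: 0.0511
gripper_force: 0.0
```

send_rows --increments '[[[0, 0, 0], [0, 0, 0], 0.2], [[0, 0, 0], [0, 0, 0], 0.2]]'

```text
time: 3.55
tcp_pos: [0.4834, 0.2319, 0.0173]
eef_rot: [-179.9, -0.1, -10.0]
contact_force: [0.8, -0.2, -0.4]
finger_gap: 0.0514
gripper_force: 0.0
```

send_rows --increments '[[[0, 1, -7], [0, 0, 0], 0.2], [[0, 1, -13], [0, 0, 0], 0.2], [[0, 1, -13], [0, 0, 0], 0.2]]' --newtons 40

```text
time: 3.85
tcp_pos: [0.4821, 0.2321, 0.0024]
eef_rot: [179.9, 0.1, -10.0]
contact_force: [0.7, 0.2, -1.0]
finger_gap: 0.0515
gripper_force: 0.0
```

send_rows --increments '[[[0, 0, 0], [0, 0, 0], -1], [[0, 0, 0], [0, 0, 0], -1], [[0, 0, 0], [0, 0, 0], -1], [[0, 0, 0], [0, 0, 0], -1], [[0, 0, 0], [0, 0, 0], -1]]'

```text
time: 4.35
tcp_pos: [0.4827, 0.2326, 0.0034]
eef_rot: [-180.0, -0.0, -10.0]
contact_force: [0.0, -0.0, 0.0]
finger_gap: 0.0221
gripper_force: 39.1
```

send_rows --increments '[[[0, 0, 15], [0, 0, 0], -1], [[0, 0, 40], [0, 0, 0], -1], [[0, 0, 75], [0, 0, 0], -1], [[0, 0, 110], [0, 0, 0], -1], [[0, 0, 145], [0, 0, 0], -1]]'

```text
time: 4.85
tcp_pos: [0.4824, 0.2323, 0.1506]
eef_rot: [180.0, -0.0, -10.0]
contact_force: [1.0, 0.3, -1.1]
finger_gap: 0.0219
gripper_force: 39.2
```

send_rows --increments '[[[0, 0, 35], [0, 0, 0], -1], [[0, 0, 70], [0, 0, 0], -1], [[0, 0, 90], [0, 0, 0], -1], [[0, 0, 90], [0, 0, 0], -1], [[0, 0, 90], [0, 0, 0], -1]]'

```text
time: 5.35
tcp_pos: [0.4824, 0.2321, 0.2386]
eef_rot: [180.0, -0.0, -10.0]
contact_force: [-0.6, 0.6, -1.3]
finger_gap: 0.0223
gripper_force: 39.2
```

```bash
python3 - <<'E'
from h import *
s=status.state();print(s['tcp_pos'],s['eef_rot'],s['finger_gap'])
c=camera('scene');t=camera('top')
a=cv2.resize(c['img'][70:220,150:310],None,fx=3.6,fy=3.6,interpolation=cv2.INTER_CUBIC)
save('c5',a)
for n,k in (('s',c),('t',t)):
    P=cloud(k);im=k['img'].astype(int)
    m=(im[...,0]>110)&(im[...,1]<90)&(im[...,0]-im[...,1]>60)&(P[...,2]>.15)&(P[...,2]<.35)&(abs(P[...,0]-.48)<.12)&(abs(P[...,1]-.234)<.06)
    q=P[m];print(n,len(q)); 
    if len(q)>5: print(q.min(0),q.max(0),np.median(q,0))
E
```

```text
[0.48236852 0.23213113 0.23864684] [ 1.79986701e+02 -3.79097137e-02 -1.00470446e+01] 0.02233607742528513
s 57
[0.43972193 0.21514093 0.24443779] [0.51679135 0.23741287 0.25729164] [0.45704255 0.22599255 0.2517798 ]
t 18
[0.50879441 0.21768913 0.24662899] [0.52474422 0.22829329 0.25748748] [0.51942713 0.21990679 0.25094043]
```

View pics/c5.png

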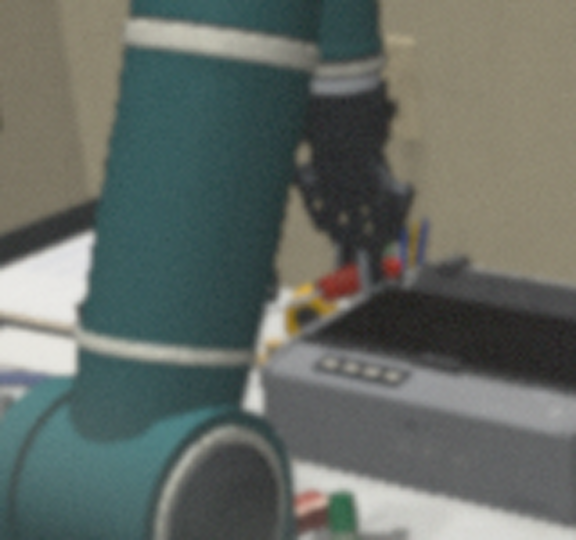

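The picture shows the driver gripped level in mid-handle, with red visible on both sides of the fingers at (340,278) and (392,268). Next I'll carry it over the cradle.

send_rows --increments '[[[12, -40, 0], [0, 0, 0], -1], [[24, -80, 0], [0, 0, 0], -1], [[37, -120, 0], [0, 0, 0], -1], [[50, -160, 0], [0, 0, 0], -1], [[62, -200, 0], [0, 0, 0], -1]]'

```text
time: 5.95
tcp_pos: [0.5442, 0.0307, 0.2368]
eef_rot: [180.0, 0.2, -10.0]
contact_force: [1.3, -0.4, -0.7]
finger_gap: 0.0217
gripper_force: 39.3
```

send_rows --increments '[[[12, -40, 0], [0, 0, -0.01], -1], [[24, -75, 0], [0, 0, -0.01], -1], [[29, -90, 0], [0, 0, -0.01], -1], [[29, -90, 0], [0, 0, -0.01], -1], [[29, -90, 0], [0, 0, -0.01], -1]]'

```text
time: 6.45
tcp_pos: [0.573, -0.0558, 0.2374]
eef_rot: [-179.9, 0.1, -10.5]
contact_force: [-0.6, 0.7, -0.5]
finger_gap: 0.022
gripper_force: 39.3
```

```bash
python3 - <<'E'
from h import *
s=status.state();print(s['tcp_pos'],s['eef_rot'],s['finger_gap'],s['q'])
c=camera('scene');t=camera('top')
a=cv2.resize(c['img'][90:250,250:410],None,fx=3.7,fy=3.7,interpolation=cv2.INTER_CUBIC)
b=cv2.resize(t['img'][150:260,280:360],(430,592),interpolation=cv2.INTER_CUBIC)
save('c6',np.hstack([b[:,:200+8] if 0 else b[:, :360],a[:592,:430]]))
P=cloud(t);q=P[125:165,335:365].reshape(-1,3);q=q[(q[:,2]>.12)&(q[:,2]<.25)];print('bottle',np.median(q,0))
for n,k in (('s',c),('t',t)):
    P=cloud(k);im=k['img'].astype(int)
    m=(im[...,0]>110)&(im[...,1]<90)&(im[...,0]-im[...,1]>60)&(P[...,2]>.2)&(P[...,2]<.3)&(abs(P[...,0]-.57)<.12)&(abs(P[...,1]+.05)<.06)
    q=P[m];print(n,len(q)); 
    if len(q)>5: print(q.min(0),q.max(0),np.median(q,0))
E
```

```text
[ 0.57296897 -0.05575674  0.23740327] [-1.79933140e+02  1.26241488e-01 -1.05311290e+01] 0.021991090350562816 [  22.33688114   21.84348556  -25.3841343   100.7705184    10.52236512
   59.85631855 -107.31082562]
bottle [ 0.68005255 -0.15544803  0.13588921]
s 47
[ 0.52659225 -0.07278478  0.24349357] [ 0.5979225  -0.04710104  0.25668804] [ 0.5426928  -0.05853753  0.25240357]
t 0
```

View pics/c6.png

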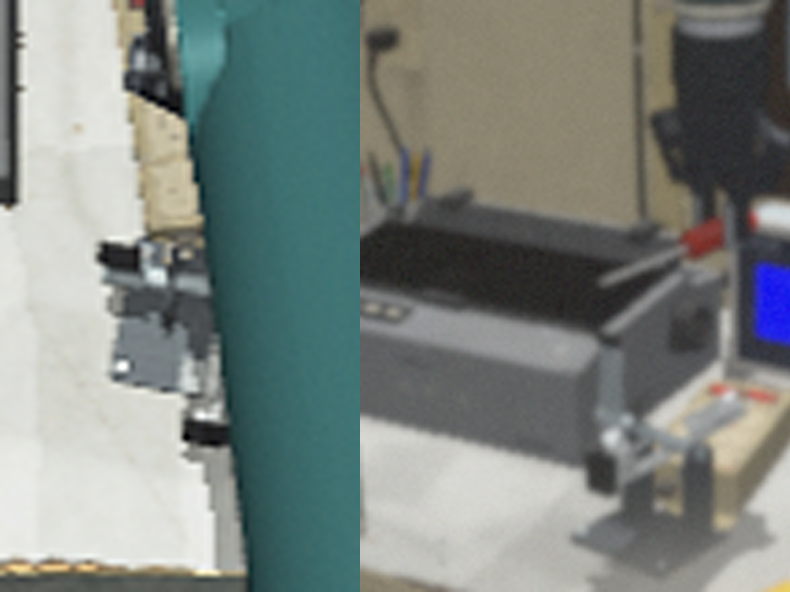

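The driver hangs level over the cradle. Its blade tip is at (602,283), the lever top at (612,340) and the stop at (600,470). I'll check these against the projections.

```bash
python3 - <<'E'
from h import *
np.set_printoptions(precision=4,suppress=True)
c=camera('scene');P=cloud(c)
a=np.radians(-10.5);u=np.array([np.cos(a),np.sin(a),0]);x=np.array([u[1],-u[0],0]);z=np.array([0,0,1])
g=np.array([.573,-.0558,.2465]);pv=np.array([.505,-.0447,.09])
f=lambda X,Y:((X-360)/3.7+250,Y/3.7+90)
for n,p,o in [('tip',g-.137*u,f(602,283)),('shoulder',g-.044*u,f(686,247)),('levertop',pv-.06*x+.078*z,f(612,338)),('platefar',pv+.098*u+.01*z,f(730,398)),('stop',pv-.078*u+.0*z,f(601,470))]:
    print(n,proj(c,p)[0],o)
im=c['img'].astype(int)
m=(P[...,2]>.235)&(P[...,2]<.26)&(P[...,0]<.53)&(P[...,0]>.42)&(abs(P[...,1]+.04)<.04)
q=P[m];print(len(q),q[np.argsort(q[:,0])][::6])
m=(P[...,2]>.105)&(P[...,2]<.175)&(abs(P[...,0]-.515)<.04)&(abs(P[...,1]-.014)<.04)
q=P[m];print('lever',len(q),np.median(q,0),q.min(0),q.max(0))
E
```

```text
tip [315.4535 165.901 ] (315.4054054054054, 166.48648648648648)
shoulder [337.2499 156.2384] (338.1081081081081, 156.75675675675677)
levertop [317.1768 179.2415] (318.1081081081081, 181.35135135135135)
platefar [353.625  194.1631] (350.0, 197.56756756756755)
stop [315.5089 218.0486] (315.1351351351351, 217.02702702702703)
64 [[ 0.4292 -0.0319  0.2496]
 [ 0.4412 -0.034   0.2457]
 [ 0.4556 -0.0382  0.2472]
 [ 0.464  -0.0395  0.2475]
 [ 0.4763 -0.0419  0.2465]
 [ 0.488  -0.0448  0.2489]
 [ 0.4991 -0.0448  0.2451]
 [ 0.5173 -0.0441  0.2417]
 [ 0.5233 -0.0473  0.2463]
 [ 0.5275 -0.0484  0.2542]
 [ 0.5293 -0.0603  0.2465]]
lever 121 [0.5132 0.0124 0.1375] [0.5054 0.001  0.1051] [0.5204 0.0274 0.1675]
```

send_rows --increments '[[[2, -2, -35], [0, 0, 0], -1], [[2, -2, -70], [0, 0, 0], -1], [[2, -2, -100], [0, 0, 0], -1], [[2, -2, -125], [0, 0, 0], -1], [[2, -2, -130], [0, 0, 0], -1]]'

```text
time: 7.1
tcp_pos: [0.5734, -0.058, 0.1056]
eef_rot: [180.0, 0.3, -10.5]
contact_force: [0.4, 1.4, -0.8]
finger_gap: 0.0217
gripper_force: 39.3
```

send_rows --increments '[[[0, 0, -2], [0, 0, 0], -1], [[0, 0, -4], [0, 0, 0], -1], [[0, 0, -6], [0, 0, 0], -1], [[0, 0, -8], [0, 0, 0], -1], [[0, 0, -8], [0, 0, 0], -1]]'

```text
time: 7.6
tcp_pos: [0.5759, -0.0596, 0.1007]
eef_rot: [180.0, -0.0, -10.6]
contact_force: [-1.2, 0.2, -0.8]
finger_gap: 0.0217
gripper_force: 39.3
```

send_rows --increments '[[[0, 0, -2], [0, 0, 0], -1], [[0, 0, -4], [0, 0, 0], -1], [[0, 0, -5], [0, 0, 0], -1], [[0, 0, -5], [0, 0, 0], -1]]'

```text
time: 8.0
tcp_pos: [0.5758, -0.0594, 0.0955]
eef_rot: [-180.0, -0.0, -10.6]
contact_force: [-0.6, 0.7, 1.8]
finger_gap: 0.0223
gripper_force: 39.8
```

send_rows --increments '[[[0, 1, -1], [0, 0, 0], -1], [[0, 1, -2], [0, 0, 0], -1], [[0, 1, -2], [0, 0, 0], -1]]'

```text
time: 8.3
tcp_pos: [0.576, -0.0592, 0.095]
eef_rot: [179.9, -0.0, -10.6]
contact_force: [-4.3, -1.6, 12.9]
finger_gap: 0.022
gripper_force: 45.5
```

send_rows --increments '[[[0, 0, 2], [0, 0, 0], -1], [[0, 0, 2], [0, 0, 0], -0.3], [[0, 0, 2], [0, 0, 0], 0.1], [[0, 0, 2], [0, 0, 0], 0.2], [[0, 0, 2], [0, 0, 0], 0.2]]'

```text
time: 8.8
tcp_pos: [0.5756, -0.0585, 0.095]
eef_rot: [-180.0, 0.0, -10.6]
contact_force: [-0.2, -1.1, 0.7]
finger_gap: 0.0512
gripper_force: 0.0
```

```bash
python3 - <<'E'
from h import *
s=status.state();print(s['tcp_pos'],s['contact_force'],s['finger_gap'])
c=camera('scene');a=cv2.resize(c['img'][140:250,280:400],None,fx=5,fy=5,interpolation=cv2.INTER_CUBIC);save('c7',a)
E
```

```text
[ 0.57555035 -0.05849294  0.09497456] [-0.17117024 -1.12655274  0.72546183] 0.05124157522152858
```

View pics/c7.png

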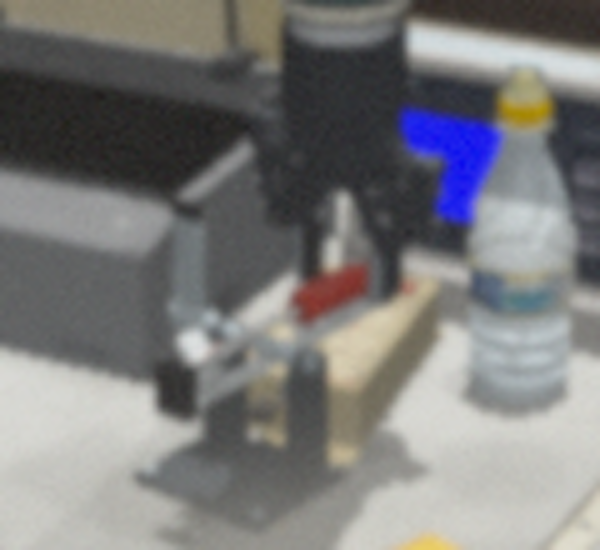

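The picture shows the handle lying in the channel at (335,290) between the open fingers, with the shank running to the shank V at (195,345). I'll lift away and go to the +y side of the lever with the fingers shut.

send_rows --increments '[[[0, 0, 10], [0, 0, 0], 0.2], [[0, 0, 35], [0, 0, 0], 0.2], [[0, 0, 70], [0, 0, 0], 0.2], [[0, 0, 105], [0, 0, 0], 0.2], [[0, 0, 130], [0, 0, 0], 0.2]]'

```text
time: 9.35
tcp_pos: [0.5765, -0.0583, 0.2285]
eef_rot: [-180.0, -0.2, -10.6]
contact_force: [0.6, -1.0, 0.3]
finger_gap: 0.0513
gripper_force: 0.0
```

send_rows --increments '[[[-15, 34, 0], [0, 0, 0], -1], [[-34, 68, 0], [0, 0, 0], -1], [[-34, 68, 0], [0, 0, 0], -1], [[-34, 68, 0], [0, 0, 0], -1], [[-34, 68, 0], [0, 0, 0], -1]]'

```text
time: 9.85
tcp_pos: [0.5422, 0.0084, 0.2257]
eef_rot: [180.0, -0.0, -10.7]
contact_force: [0.3, -0.2, -0.5]
finger_gap: -0.0002
gripper_force: 0.0
```

send_rows --increments '[[[0, 0, -30], [0, 0, 0], -1], [[0, 0, -60], [0, 0, 0], -1], [[0, 0, -85], [0, 0, 0], -1], [[0, 0, -100], [0, 0, 0], -1], [[0, 0, -100], [0, 0, 0], -1]]'

```text
time: 10.35
tcp_pos: [0.5406, 0.0085, 0.1233]
eef_rot: [180.0, 0.2, -10.7]
contact_force: [-0.6, 0.8, 0.1]
finger_gap: -0.0003
gripper_force: 0.0
```

send_rows --increments '[[[0, 0, 0], [0, 0, 0], -1], [[0, 0, 0], [0, 0, 0], -1]]'

```text
time: 10.55
tcp_pos: [0.5428, 0.0094, 0.1266]
eef_rot: [-180.0, -0.1, -10.6]
contact_force: [-0.6, -0.5, -0.2]
finger_gap: 0.0003
gripper_force: 0.0
```

send_rows --increments '[[[0, 0, -5], [0, 0, 0], -1], [[-7, 1.3, -5], [0, 0, 0], -1], [[-12, 2.2, -5], [0, 0, 0], -1], [[-16, 3, -5], [0, 0, 0], -1], [[-20, 3.7, -5], [0, 0, 0], -1]]'

```text
time: 11.05
tcp_pos: [0.5226, 0.0131, 0.1208]
eef_rot: [-180.0, -0.2, -10.6]
contact_force: [5.8, -1.4, -2.6]
finger_gap: -0.0
gripper_force: 2.6
```

send_rows --increments '[[[-4, 0.7, 0], [0, 0, 0], -1], [[-8, 1.5, 0], [0, 0, 0], -1], [[-12, 2.2, 0], [0, 0, 0], -1], [[-16, 3, 0], [0, 0, 0], -1], [[-20, 3.7, 0], [0, 0, 0], -1]]'

```text
time: 11.55
tcp_pos: [0.5032, 0.0169, 0.1211]
eef_rot: [-179.9, -0.2, -10.6]
contact_force: [5.1, -1.6, 0.1]
finger_gap: 0.0
gripper_force: 1.9
```

send_rows --increments '[[[-4, 0.7, 0], [0, 0, 0], -1], [[-8, 1.5, 0], [0, 0, 0], -1], [[-12, 2.2, 0], [0, 0, 0], -1], [[-15, 2.8, 0], [0, 0, 0], -1], [[-18, 3.3, 0], [0, 0, 0], -1]]'

```text
time: 12.05
tcp_pos: [0.4832, 0.0203, 0.1203]
eef_rot: [180.0, 0.0, -10.6]
contact_force: [3.6, -1.1, 1.2]
finger_gap: 0.0002
gripper_force: 1.3
```

send_rows --increments '[[[-2, 0.4, 0], [0, 0, 0], -1], [[-4, 0.7, 0], [0, 0, 0], -1]]'

```text
time: 12.25
tcp_pos: [0.4793, 0.0209, 0.1202]
eef_rot: [180.0, 0.0, -10.6]
contact_force: [2.7, 0.7, 1.7]
finger_gap: -0.0005
gripper_force: 1.2
```

send_rows --increments '[[[-2, 0.4, 0], [0, 0, 0], -1], [[-4, 0.7, 0], [0, 0, 0], -1]]'

```text
time: 12.45
tcp_pos: [0.4764, 0.0215, 0.1206]
eef_rot: [-180.0, -0.1, -10.6]
contact_force: [7.0, -1.4, 2.1]
finger_gap: -0.0002
gripper_force: 2.6
```

send_rows --increments '[[[-2, 0.4, 0], [0, 0, 0], -1], [[-2, 0.4, 0], [0, 0, 0], -1]]'

```text
time: 12.65
tcp_pos: [0.4755, 0.0218, 0.1211]
eef_rot: [-180.0, -0.2, -10.6]
contact_force: [5.9, -2.2, 3.2]
finger_gap: -0.0002
gripper_force: 2.8
```

send_rows --increments '[[[-2, 0.4, 0], [0, 0, 0], -1], [[-4, 0.7, 0], [0, 0, 0], -1], [[-4, 0.7, 0], [0, 0, 0], -1]]'

```text
time: 12.95
tcp_pos: [0.4737, 0.0224, 0.1221]
eef_rot: [-179.9, -0.5, -10.6]
contact_force: [9.6, -2.3, 4.2]
finger_gap: -0.0
gripper_force: 4.4
```

send_rows --increments '[[[15, -2.8, 0], [0, 0, 0], -1], [[30, -5.5, 5], [0, 0, 0], -1], [[30, -5.5, 50], [0, 0, 0], -1], [[30, -5.5, 95], [0, 0, 0], -1], [[20, 0, 140], [0, 0, 0], -1]]'

```text
time: 13.45
tcp_pos: [0.4884, 0.0223, 0.2606]
eef_rot: [180.0, 0.3, -10.7]
contact_force: [1.0, -0.2, -0.3]
finger_gap: -0.0004
gripper_force: 0.0
```

send_rows --increments '[[[-40, 30, 10], [0, 0, 0], 0.2], [[-60, 60, 10], [0, 0, 0], 0.2], [[-80, 110, 10], [0, 0, 0], 0.2], [[-80, 110, 10], [0, 0, 0], 0.2]]'

```text
time: 13.85
tcp_pos: [0.4056, 0.1373, 0.2701]
eef_rot: [180.0, 0.1, -10.1]
contact_force: [0.4, -0.7, -0.4]
finger_gap: 0.051
gripper_force: 0.0
```

```bash
python3 - <<'E'
from h import *
np.set_printoptions(precision=4,suppress=True)
s=status.state();print(s['tcp_pos'],s['eef_rot'],s['q'])
c=camera('scene');t=camera('top')
a=cv2.resize(c['img'][130:250,290:410],(600,600),interpolation=cv2.INTER_CUBIC)
b=cv2.resize(t['img'][160:260,300:340],(200,500),interpolation=cv2.INTER_CUBIC);b=np.vstack([b,np.zeros((100,200,3),np.uint8)])
save('c8',np.hstack([a,b]))
for n,k in (('s',c),('t',t)):
    P=cloud(k);im=k['img'].astype(int)
    m=(im[...,0]>110)&(im[...,1]<90)&(im[...,0]-im[...,1]>60)&(P[...,2]>.08)&(P[...,2]<.3)&(abs(P[...,0]-.53)<.1)&(abs(P[...,1]+.05)<.05)
    q=P[m];print(n,len(q))
    if len(q)>5:
        d=np.linalg.svd(q-q.mean(0))[2][0];tt=(q-q.mean(0))@d;print(q.mean(0),d,q.mean(0)+d*tt.min(),q.mean(0)+d*tt.max())
E
```

```text
[0.4056 0.1373 0.2701] [179.9834   0.1445 -10.1282] [  12.0196    5.1761  -36.5084  116.5476    3.4936   59.4634 -126.2887]
s 171
[ 0.5183 -0.0512  0.1537] [-0.5425  0.1122 -0.8325] [ 0.5419 -0.0561  0.1899] [ 0.497  -0.0468  0.121 ]
t 137
[ 0.5235 -0.0481  0.1603] [-0.5507  0.1338 -0.8239] [ 0.5457 -0.0535  0.1935] [ 0.4992 -0.0422  0.124 ]
```

View pics/c8.png

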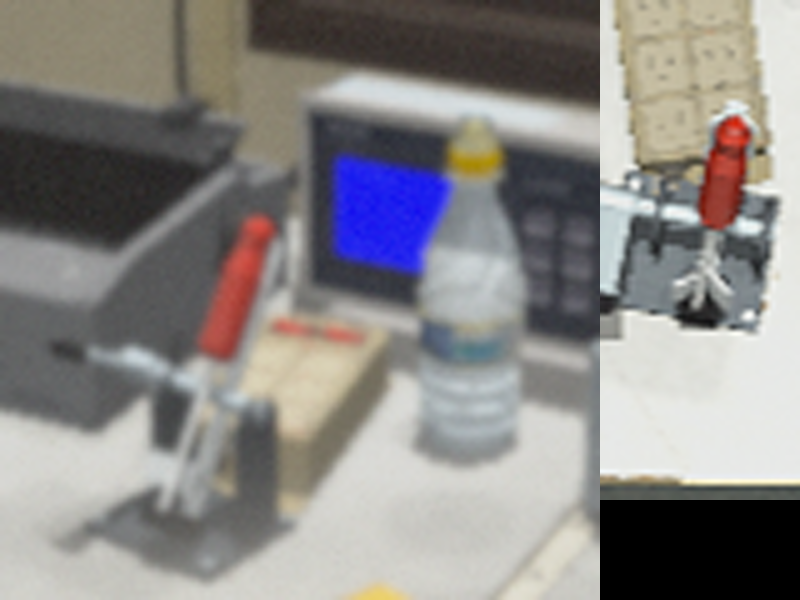

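The cradle has tipped: the handle is up, from its end at (260,228) to the shoulder at (215,350). The lever is lying over with its black tip at (70,350). I'll check the tilt angle against the lever tip.

```bash
python3 - <<'E'
from h import *
np.set_printoptions(precision=4,suppress=True)
c=camera('scene');t=camera('top');P=cloud(c)
a=np.radians(-10.6);u=np.array([np.cos(a),np.sin(a),0]);x=np.array([u[1],-u[0],0]);z=np.array([0,0,1]);pv=np.array([.505,-.0447,.09])
o=np.array([[290+70/5-.4,130+349/5-.4],[290+262/5-.4,130+219/5-.4]])
for th in (50,54,57,60.2):
    r=np.radians(th);d=np.cos(r)*u+np.sin(r)*z;n=-np.sin(r)*u+np.cos(r)*z
    g=pv+.0635*d+.012*n
    print(th,'lever tip',proj(c,pv-.06*x+.072*n)[0],'end',proj(c,g+.044*d)[0],'grip',g)
print('obs',o)
# lever direction by depth
m=(P[...,1]>-.0)&(P[...,1]<.04)&(P[...,0]>.42)&(P[...,0]<.52)&(P[...,2]>.085)&(P[...,2]<.16)
q=P[m];w=(q-pv);w=np.c_[w@u,w[:,2]];print(len(q),w.min(0),w.max(0))
f=np.polyfit(w[:,0],w[:,1],1);print('lever elevation',np.degrees(np.arctan(-f[0])),'-> tilt',90-np.degrees(np.arctan(-f[0])),'n',f)
E
```

```text
50 lever tip [304.922  195.1756] end [345.62   174.0301] grip [ 0.5361 -0.0505  0.1464]
54 lever tip [304.2558 196.7615] end [344.2333 173.4626] grip [ 0.5321 -0.0498  0.1484]
57 lever tip [303.8018 197.9721] end [343.1497 173.146 ] grip [ 0.5291 -0.0492  0.1498]
60.2 lever tip [303.3624 199.2787] end [341.9561 172.9134] grip [ 0.5258 -0.0486  0.1511]
obs [[303.6 199.4]
 [342.  173.4]]
89 [-0.072  -0.0049] [0.0042 0.0428]
lever elevation 28.12064610707508 -> tilt 61.879353892924925 n [-0.5344  0.0007]
```

The tilt is at its stop (60°) and the driver has slid down as expected, with the grip near (0.526, -0.049, 0.151). I'll take it with the tool straight down.

send_rows --increments '[[[27, -42, 0], [0, 0, -0.009], 0.2], [[54, -84, 0], [0, 0, -0.009], 0.2], [[81, -126, 0], [0, 0, -0.009], 0.2], [[108, -168, 0], [0, 0, -0.009], 0.2], [[120, -186, 0], [0, 0, -0.009], 0.2]]'

```text
time: 14.55
tcp_pos: [0.5308, -0.0604, 0.2691]
eef_rot: [179.9, 0.1, -11.6]
contact_force: [-0.8, -0.0, -0.6]
finger_gap: 0.0511
gripper_force: 0.0
```

send_rows --increments '[[[0, 0, -20], [0, 0, 0], 0.2], [[0, 0, -45], [0, 0, 0], 0.2], [[0, 0, -60], [0, 0, 0], 0.2], [[0, 0, -60], [0, 0, 0], 0.2], [[0, 0, -60], [0, 0, 0], 0.2]]'

```text
time: 15.05
tcp_pos: [0.5295, -0.0538, 0.2102]
eef_rot: [-180.0, 0.1, -11.2]
contact_force: [-0.6, 0.1, 0.5]
finger_gap: 0.0511
gripper_force: 0.0
```

send_rows --increments '[[[-3.5, 4.5, -10], [0, 0, 0.01], 0.2], [[-3.5, 4.5, -30], [0, 0, 0.01], 0.2], [[-3.5, 4.5, -50], [0, 0, 0.01], 0.2], [[-3.5, 4.5, -60], [0, 0, 0.01], 0.2], [[-3.5, 4.5, -60], [0, 0, 0.01], 0.2]]'

```text
time: 15.55
tcp_pos: [0.5253, -0.0486, 0.1493]
eef_rot: [180.0, 0.1, -10.5]
contact_force: [0.3, 0.3, -1.2]
finger_gap: 0.0513
gripper_force: 0.0
```

send_rows --increments '[[[0, 0, -6], [0, 0, 0], 0.2], [[0, 0, -12], [0, 0, 0], 0.2], [[0, 0, -18], [0, 0, 0], 0.2], [[0, 0, -18], [0, 0, 0], 0.2], [[0, 0, -18], [0, 0, 0], 0.2]]'

```text
time: 16.05
tcp_pos: [0.5262, -0.0488, 0.1323]
eef_rot: [-180.0, 0.0, -10.6]
contact_force: [-0.4, 1.1, 0.2]
finger_gap: 0.0514
gripper_force: 0.0
```

send_rows --increments '[[[0, 0, 0], [0, 0, 0], -1], [[0, 0, 0], [0, 0, 0], -1], [[0, 0, 0], [0, 0, 0], -1], [[0, 0, 0], [0, 0, 0], -1], [[0, 0, 0], [0, 0, 0], -1]]' --newtons 70

```text
time: 16.55
tcp_pos: [0.5272, -0.047, 0.1331]
eef_rot: [-179.9, -0.1, -10.5]
contact_force: [0.3, 5.3, 3.6]
finger_gap: 0.0232
gripper_force: 68.6
```

send_rows --increments '[[[0, 0, 5], [0, 0, 0], -1], [[0, 0, 15], [0, 0, 0], -1], [[0, 0, 35], [0, 0, 0], -1], [[0, 0, 65], [0, 0, 0], -1], [[0, 0, 100], [0, 0, 0], -1]]'

```text
time: 17.05
tcp_pos: [0.525, -0.0494, 0.2321]
eef_rot: [180.0, 0.2, -10.6]
contact_force: [0.9, -0.4, -0.7]
finger_gap: 0.0226
gripper_force: 68.5
```

send_rows --increments '[[[0, 0, 35], [0, 0, 0], -1], [[0, 0, 70], [0, 0, 0], -1], [[0, 0, 80], [0, 0, 0], -1], [[0, 0, 80], [0, 0, 0], -1]]'

```text
time: 17.45
tcp_pos: [0.5266, -0.0494, 0.3135]
eef_rot: [180.0, -0.2, -10.6]
contact_force: [-0.6, -1.3, -1.4]
finger_gap: 0.0225
gripper_force: 68.5
```

send_rows --increments '[[[0, -20, 0], [-0.024, -0.128, 0], -1], [[0, -45, 0], [-0.048, -0.256, 0], -1], [[0, -70, 0], [-0.072, -0.383, 0], -1], [[0, -90, 0], [-0.096, -0.511, 0], -1], [[0, -100, 0], [-0.096, -0.511, 0], -1]]'

```text
time: 17.95
tcp_pos: [0.5203, -0.1504, 0.3071]
eef_rot: [179.9, -29.4, -10.7]
contact_force: [0.4, 0.4, -0.3]
finger_gap: 0.0226
gripper_force: 68.7
```

send_rows --increments '[[[0, -30, 0], [0, 0, -0.1], -1], [[5, -60, 0], [0, 0, -0.2025], -1], [[8, -90, -10], [0, 0, -0.2025], -1], [[10, -100, -20], [0, 0, -0.2025], -1], [[10, -100, -20], [0, 0, -0.2025], -1]]'

```text
time: 18.45
tcp_pos: [0.534, -0.2496, 0.2881]
eef_rot: [-180.0, -29.4, -22.3]
contact_force: [0.6, 0.6, -0.7]
finger_gap: 0.0225
gripper_force: 68.7
```

send_rows --increments '[[[0, 0, 0], [0, 0, 0], -1], [[0, 0, 0], [0, 0, 0], -1]]'

```text
time: 18.65
tcp_pos: [0.5363, -0.2474, 0.2922]
eef_rot: [180.0, -29.8, -22.0]
contact_force: [0.5, 0.5, -1.3]
finger_gap: 0.0223
gripper_force: 68.7
```

```bash
python3 - <<'E'
from h import *
np.set_printoptions(precision=4,suppress=True)
s=status.state();print(s['tcp_pos'],s['eef_rot'],s['q'])
T=R.from_euler('xyz',s['eef_rot'],degrees=True).as_matrix();print('tool z',T[:,2])
c=camera('scene');t=camera('top')
tcp=s['tcp_pos'];g=tcp-T[:,2]*.019
print('grip guess',g)
o=proj(c,[g,g+[0,0,.044],g-[0,0,.044],g-[0,0,.137]]);print(o)
x0,y0=int(o[:,0].mean())-60,int(o[:,1].mean())-60;x0=max(0,min(x0,500));y0=max(0,y0)
a=cv2.resize(c['img'][y0:y0+120,x0:x0+140],(700,600),interpolation=cv2.INTER_CUBIC);save('c9',a);print(x0,y0)
for n,k in (('s',c),('t',t)):
    P=cloud(k);im=k['img'].astype(int)
    m=(im[...,0]>110)&(im[...,1]<90)&(im[...,0]-im[...,1]>60)&(np.linalg.norm(P-g,axis=-1)<.07)
    q=P[m];print(n,len(q))
    if len(q)>5: print(q.min(0),q.max(0),np.median(q,0))
    m=(np.linalg.norm(P[...,:2]-g[:2],axis=-1)<.05)&(P[...,2]<g[2]-.05)&(P[...,2]>g[2]-.15)
    q=P[m];print('shank',len(q)); 
    if len(q)>5:
        for lo in np.arange(-.14,-.04,.02):
            w=q[(q[:,2]-g[2]>lo)&(q[:,2]-g[2]<lo+.02)]; print(lo,len(w),np.median(w,0) if len(w) else '')
E
```

```text
[ 0.5363 -0.2474  0.2922] [179.9601 -29.7642 -22.0399] [ 39.5584   5.6574 -19.2435 118.0539   5.459   26.928  -95.3676]
tool z [ 0.4599 -0.1869 -0.8681]
grip guess [ 0.5275 -0.2438  0.3087]
[[401.5875 146.1466]
 [402.2407 130.0192]
 [400.9531 161.8113]
 [399.6707 193.4854]]
341 97
s 46
[ 0.5111 -0.2549  0.2674] [ 0.5261 -0.2437  0.3007] [ 0.5177 -0.2483  0.2821]
shank 68
-0.14 14 [ 0.5233 -0.2439  0.1766]
-0.12000000000000001 14 [ 0.5228 -0.2443  0.1986]
-0.1 15 [ 0.5244 -0.2445  0.2174]
-0.08 14 [ 0.5244 -0.2445  0.2398]
-0.06 8 [ 0.5263 -0.2448  0.2543]
t 46
[ 0.5219 -0.2521  0.3414] [ 0.5373 -0.2356  0.3548] [ 0.5291 -0.2439  0.3501]
shank 0
```

View pics/c9.png

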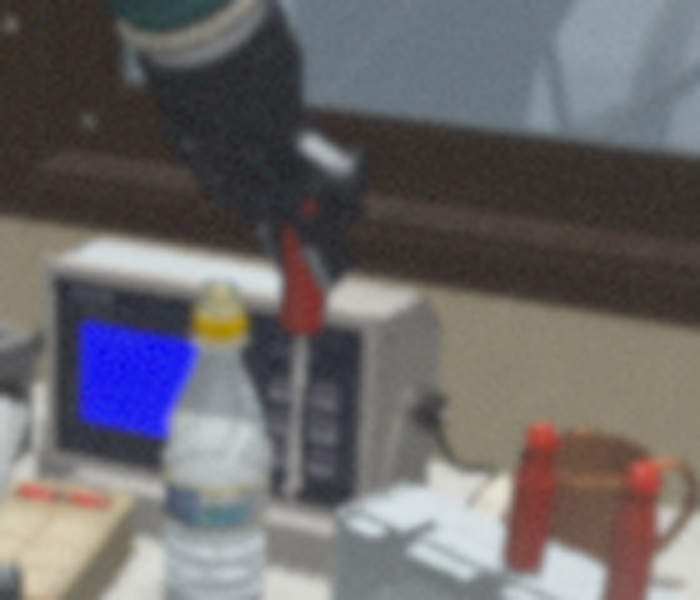

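The picture shows the driver held upright, with the shoulder at (302,330) and the tip at (295,490), level front to back within about 1.5°. I'll locate the free slot numerically from intensity profiles on the top-plate plane.

```bash
python3 - <<'E'
from h import *
np.set_printoptions(precision=1,suppress=True,linewidth=200)
c=camera('top');s=camera('scene')
ri0=np.load('top0.npz')['img']
def prof(c,img,yaw,xr0,xr1,ys):
    a=np.radians(yaw);X=np.array([np.cos(a),np.sin(a)]);Y=np.array([-np.sin(a),np.cos(a)]);O=np.array([.599,-.353])
    xs=np.arange(xr0,xr1,.002);g=np.array([[np.r_[O+X*x+Y*y,.115] for x in xs] for y in ys])
    uv=proj(c,g.reshape(-1,3)).astype(np.float32).reshape(len(ys),len(xs),2)
    return cv2.remap(cv2.cvtColor(img,cv2.COLOR_RGB2GRAY),uv[...,0],uv[...,1],cv2.INTER_LINEAR).mean(1)
ys=np.arange(.05,.0901,.002);print('y mm',ys*1000)
for yaw in (-21.5,-22.3,-23):
  for r in ((-.012,-.004),(-.004,.004)):
    print('top',yaw,r,prof(c,ri0,yaw,*r,ys))
print('scene',prof(s,s['img'],-22.3,-.012,0,ys))
# slot end profile and front edge, along x at y=.07 slot
a=np.radians(-22.3);X=np.array([np.cos(a),np.sin(a)]);Y=np.array([-np.sin(a),np.cos(a)]);O=np.array([.599,-.353])
for yy in (.066,.07,.074,.035):
    xs=np.arange(-.05,.05,.004);uv=proj(c,[np.r_[O+X*x+Y*yy,.115] for x in xs]).astype(np.float32)
    print('x',yy,cv2.remap(cv2.cvtColor(ri0,cv2.COLOR_RGB2GRAY),uv[:,:1],uv[:,1:],cv2.INTER_LINEAR).ravel())
print(np.arange(-50,50,4))
ye=np.r_[np.arange(-.125,-.105,.002),np.arange(.105,.126,.002)];print(ye*1000);print('ends',prof(c,ri0,-22.3,.01,.03,ye))
E
```

```text
y mm [50. 52. 54. 56. 58. 60. 62. 64. 66. 68. 70. 72. 74. 76. 78. 80. 82. 84. 86. 88. 90.]
top -21.5 (-0.012, -0.004) [228.5 228.5 228.5 228.  230.  230.8 224.5 198.2 147.8 133.2 129.  105.8 105.8 167.5 213.5 231.8 230.5 228.8 228.  228.  228.5]
top -21.5 (-0.004, 0.004) [228.  228.  228.2 228.5 229.  230.2 223.5 196.5 145.8 130.5 135.8 136.5 153.  189.5 222.8 231.  229.5 228.5 228.  227.8 227.8]
top -22.3 (-0.012, -0.004) [228.2 228.8 228.5 228.8 229.5 230.2 223.8 194.  144.  130.5 125.  106.2 114.8 173.2 216.8 231.5 230.  228.5 228.5 228.2 228.2]
top -22.3 (-0.004, 0.004) [228.2 228.  228.2 228.2 229.  229.8 223.2 196.2 146.5 130.8 136.  136.  153.2 190.2 222.5 230.8 229.5 228.8 228.  228.  227.8]
top -23 (-0.012, -0.004) [228.  228.8 228.8 228.5 229.2 230.2 222.5 190.8 140.5 128.  124.5 111.8 125.  178.  218.5 230.8 229.8 228.2 228.2 228.2 228. ]
top -23 (-0.004, 0.004) [228.2 228.  228.2 228.5 229.  229.8 223.2 195.8 145.5 132.  135.5 135.2 153.2 190.2 222.5 231.  229.8 228.8 228.  228.  227.8]
scene [215.  214.7 213.7 211.8 207.3 198.7 186.5 172.7 161.  155.7 158.5 168.  181.7 1
[... 161 characters left out ...]
.07 [ 66  66  65  40 118 169 134 147 135 170 119 132 136 135 146 217 228 227 227 227 227 224 188 220 221]
x 0.074 [ 85  78  64  30  34  74  19  72  87 125  79 158 149 157 136 228 229 227 228 227 226 217 211 220 220]
x 0.035 [ 74 137 143 141 162 228 230 209 186 227 228 228 228 228 223 215 228 227 227 227 226 227 221 220 218]
[-50 -46 -42 -38 -34 -30 -26 -22 -18 -14 -10  -6  -2   2   6  10  14  18  22  26  30  34  38  42  46]
[-125. -123. -121. -119. -117. -115. -113. -111. -109. -107. -105.  105.  107.  109.  111.  113.  115.  117.  119.  121.  123.  125.]
ends [222.4 222.5 222.9 221.2 217.1 202.3 186.8 199.2 215.2 226.  209.9 227.7 228.1 221.7 207.9 173.  136.4  87.8  85.7 115.1 160.3 199.4]
```

send_rows --increments '[[[-1.5, -3.6, -30], [-0.0076, -0.0185, -0.004], -1], [[-1.5, -3.6, -65], [-0.0076, -0.0185, -0.004], -1], [[-1.5, -3.6, -100], [-0.0076, -0.0185, -0.004], -1], [[-1.5, -3.6, -130], [-0.0076, -0.0185, -0.004], -1], [[-1.5, -3.6, -138], [-0.0076, -0.0185, -0.004], -1]]'

```text
time: 19.35
tcp_pos: [0.5338, -0.2527, 0.1597]
eef_rot: [179.6, -30.8, -22.3]
contact_force: [0.3, -0.7, -0.3]
finger_gap: 0.0224
gripper_force: 68.7
```

send_rows --increments '[[[0, 0, 0], [0, 0, 0], -1], [[0, 0, 0], [0, 0, 0], -1], [[0, 0, 0], [0, 0, 0], -1]]'

```text
time: 19.65
tcp_pos: [0.5346, -0.2543, 0.1625]
eef_rot: [179.6, -31.0, -22.4]
contact_force: [0.2, 0.0, -0.6]
finger_gap: 0.0229
gripper_force: 68.7
```

```bash
cat > m.py <<'E'
from h import *
np.set_printoptions(precision=4,suppress=True)
s=status.state();T=R.from_euler('xyz',s['eef_rot'],degrees=True).as_matrix();g=s['tcp_pos']-T[:,2]*.019
a=np.radians(-22.3);F=np.array([[np.cos(a),np.sin(a),0],[-np.sin(a),np.cos(a),0],[0,0,1]]);seat=np.array([.6256,-.2882,0])
r=lambda p:(p-seat)@F.T*1000
print('tcp',s['tcp_pos'],s['eef_rot'],'grip in seat frame mm',r(g),s['contact_force'])
for n in ('scene','top'):
    k=camera(n);P=cloud(k);im=k['img'].astype(int)
    m=(im[...,0]>110)&(im[...,1]<90)&(im[...,0]-im[...,1]>60)&(np.linalg.norm(P-g,axis=-1)<.06)
    q=r(P[m]);print(n,'red',len(q),q.min(0) if len(q) else '',q.max(0) if len(q) else '')
    v=(np.array(k['xyz'])-g)[:2];v/=np.linalg.norm(v)
    q=P[(np.linalg.norm(P[...,:2]-g[:2],axis=-1)<.03)&(P[...,2]<g[2]-.05)&(P[...,2]>g[2]-.135)]
    q=q-np.r_[v*.0025,0]
    for lo in (-.135,-.105,-.075):
        w=q[(q[:,2]-g[2]>lo)&(q[:,2]-g[2]<lo+.03)]
        if len(w): print(' shank axis',len(w),r(np.median(w,0)))
E
python3 m.py
```

```text
tcp [ 0.5346 -0.2543  0.1625] [179.632  -30.9734 -22.3904] grip in seat frame mm [-106.8171   -3.0466  178.775 ] [ 0.1647  0.0124 -0.5638]
scene red 18 [-118.1097  -17.688   143.9323] [-106.7349   -7.506   167.0013]
 shank axis 19 [-105.9299   -4.1119   58.2664]
 shank axis 17 [-105.7192   -3.6948   87.4087]
 shank axis 16 [-104.9514   -4.1397  116.2166]
top red 39 [-114.1417  -12.2072  210.6586] [-95.9984   6.2724 224.5454]
```

send_rows --increments '[[[1.3, 3.2, -5], [0, 0, 0], -1], [[20, -4.5, -10], [0, 0, 0], -1], [[38, -12, -10], [0, 0, 0], -1], [[52, -17.7, -10], [0, 0, 0], -1], [[56.8, -19.6, -10], [0, 0, 0], -1]]'

```text
time: 20.25
tcp_pos: [0.5924, -0.274, 0.1522]
eef_rot: [179.7, -31.0, -22.4]
contact_force: [0.6, 0.6, -0.8]
finger_gap: 0.023
gripper_force: 68.7
```

send_rows --increments '[[[0, 0, 0], [0, 0, 0], -1], [[0, 0, 0], [0, 0, 0], -1], [[0, 0, 0], [0, 0, 0], -1]]'

```text
time: 20.55
tcp_pos: [0.59, -0.2732, 0.1511]
eef_rot: [179.6, -30.8, -22.3]
contact_force: [0.2, -0.2, 0.0]
finger_gap: 0.0227
gripper_force: 68.7
```

```bash
python3 m.py
```

```text
tcp [ 0.59   -0.2732  0.1511] [179.6019 -30.8269 -22.3299] grip in seat frame mm [-48.3316   0.4706 167.4449] [ 0.2427 -0.2441  0.0198]
scene red 19 [-61.331  -13.3446 129.3269] [-50.2305  -5.9248 158.0009]
 shank axis 39 [-37.0708   2.4951  49.2004]
 shank axis 17 [-48.26    -1.1947  77.4373]
 shank axis 31 [-40.5003  -0.9392 111.4486]
top red 34 [-54.5873  -8.4121 200.3752] [-39.9219   8.7347 214.0844]
 shank axis 1 [-27.5438  20.1944 113.4761]
```

send_rows --increments '[[[6, -2.3, 0], [0, 0, 0], -1], [[12, -4.7, 0], [0, 0, 0], -1], [[17, -6.8, 0], [0, 0, 0], -1], [[22, -8.9, 0], [0, 0, 0], -1], [[26, -10.6, 0], [0, 0, 0], -1]]'

```text
time: 21.15
tcp_pos: [0.6173, -0.2843, 0.1511]
eef_rot: [179.6, -30.9, -22.4]
contact_force: [0.2, 0.3, -0.3]
finger_gap: 0.0224
gripper_force: 68.7
```

send_rows --increments '[[[5, -2, 0], [0, 0, 0], -1], [[9, -3.7, 0], [0, 0, 0], -1], [[9, -3.7, 0], [0, 0, 0], -1]]'

```text
time: 21.45
tcp_pos: [0.6264, -0.288, 0.1512]
eef_rot: [179.6, -30.9, -22.4]
contact_force: [-0.2, -0.3, -0.9]
finger_gap: 0.0228
gripper_force: 68.7
```

```bash
python3 m.py
```

```text
tcp [ 0.6264 -0.288   0.1512] [179.649  -30.8791 -22.361 ] grip in seat frame mm [ -9.1214   0.6025 167.5228] [-0.2379 -0.3041 -0.9146]
scene red 20 [-21.6835 -13.1694 131.2249] [ -9.5957  -5.7008 154.8597]
 shank axis 134 [-5.5162 -0.9601 50.6639]
 shank axis 16 [-8.4063  0.5413 75.2912]
 shank axis 107 [ -7.7184  -5.0717 113.8703]
top red 26 [-14.556   -8.989  202.6764] [ -1.091    8.2257 214.5261]
 shank axis 10 [-22.222   20.4701  51.0492]
 shank axis 4 [ 19.8625   3.6712 114.4811]
```

send_rows --increments '[[[4, -1.6, 0], [0, 0, 0], -1], [[7.7, -3.4, 0], [0, 0, 0], -1], [[7.7, -3.4, 0], [0, 0, 0], -1], [[7.7, -3.4, -3], [0, 0, 0], -1], [[7.7, -3.4, -6], [0, 0, 0], -1]]'

```text
time: 22.05
tcp_pos: [0.6333, -0.2913, 0.1449]
eef_rot: [179.6, -30.9, -22.4]
contact_force: [0.0, -0.7, -0.7]
finger_gap: 0.0226
gripper_force: 68.7
```

send_rows --increments '[[[0, 0, -1], [0, 0, 0], -1], [[0, 0, -2], [0, 0, 0], -1], [[0, 0, -2], [0, 0, 0], -1]]'

```text
time: 22.35
tcp_pos: [0.6337, -0.2913, 0.1438]
eef_rot: [179.6, -30.9, -22.3]
contact_force: [-2.6, 0.2, 4.5]
finger_gap: 0.0225
gripper_force: 69.3
```

send_rows --increments '[[[0, 0, -1], [0, 0, 0], -1], [[0, 0, -2], [0, 0, 0], -1], [[0, 0, -2], [0, 0, 0], -1]]'

```text
time: 22.65
tcp_pos: [0.6345, -0.2916, 0.1434]
eef_rot: [179.6, -31.1, -22.3]
contact_force: [-5.2, 0.9, 10.9]
finger_gap: 0.0225
gripper_force: 70.2
```

```bash
python3 m.py; python3 - <<'E'
from h import *
k=camera('top');P=cloud(k);im=k['img'].astype(int)
m=(im[...,0]>110)&(im[...,1]<90)&(im[...,0]-im[...,1]>60)&(P[...,2]>.16)&(P[...,2]<.25)
for n,p in dict(new=(.6256,-.2882),a=(.599,-.353),b=(.5724,-.4178)).items():
    q=P[m&(np.linalg.norm(P[...,:2]-p,axis=-1)<.03)];print(n,len(q),np.percentile(q[:,2],[50,80,95,100]),q[q[:,2]>.195].mean(0))
E
```

```text
tcp [ 0.6345 -0.2916  0.1434] [179.5892 -31.0624 -22.318 ] grip in seat frame mm [ -0.2797   0.3943 159.6945] [-5.2303  0.8905 10.9485]
scene red 19 [-14.2943 -14.7554 126.0494] [ -2.2685  -4.2814 147.8649]
 shank axis 135 [ 3.0937 -0.1675 50.4677]
 shank axis 18 [-1.4076 -0.3941 69.5455]
 shank axis 3 [-5.6834 -3.9541 90.0873]
top red 23 [ -4.0563  -8.204  192.5206] [  6.7138   8.8873 205.5801]
 shank axis 1 [-17.741   18.6384  50.3839]
new 24 [0.20163928 0.20333381 0.20524369 0.20557777] [ 0.626696   -0.28786026  0.20128831]
a 38 [0.1998131  0.20342808 0.20468404 0.20799099] [ 0.59811688 -0.35617656  0.20112249]
b 39 [0.19930951 0.20314663 0.2047621  0.20800446] [ 0.5703404  -0.4196711   0.20086864]
```

send_rows --increments '[[[-0.5, 0, 2.5], [0, 0, 0], -1], [[-0.5, 0, 2.5], [0, 0, 0], -0.4], [[-0.5, 0, 2.5], [0, 0, 0], -0.2], [[-0.5, 0, 2.5], [0, 0, 0], 0.05], [[-0.5, 0, 2.5], [0, 0, 0], 0.05]]'

```text
time: 23.3
tcp_pos: [0.6329, -0.2911, 0.1433]
eef_rot: [179.6, -30.8, -22.3]
contact_force: [0.2, 0.6, 0.3]
finger_gap: 0.0448
gripper_force: 0.0
```

send_rows --increments '[[[-7, 3, 0], [0, 0, 0], 0.05], [[-20, 8, 5], [0, 0, 0], 0.05], [[-46, 19, 15], [0, 0, 0], 0.05], [[-85, 35, 35], [0, 0, 0], 0.05], [[-120, 49, 60], [0, 0, 0], 0.05]]'

```text
time: 23.8
tcp_pos: [0.5099, -0.2406, 0.2026]
eef_rot: [179.5, -30.6, -22.2]
contact_force: [-0.8, -0.4, 2.5]
finger_gap: 0.0445
gripper_force: 0.0
```

send_rows --increments '[[[-20, 40, 20], [0, 0, 0], 0.05], [[-30, 80, 40], [0, 0, 0], 0.05], [[-30, 120, 50], [0, 0, 0], 0.05], [[-30, 150, 60], [0, 0, 0], 0.05], [[-30, 150, 60], [0, 0, 0], 0.05]]'

```text
time: 24.3
tcp_pos: [0.4831, -0.0885, 0.2655]
eef_rot: [179.4, -31.1, -21.9]
contact_force: [-0.6, -0.2, -0.0]
finger_gap: 0.0448
gripper_force: 0.0
```

```bash
python3 - <<'E'
from h import *
s=status.state();print(s['tcp_pos'],s['contact_force'])
k=camera('top');P=cloud(k);im=k['img'].astype(int)
m=(im[...,0]>110)&(im[...,1]<90)&(im[...,0]-im[...,1]>60)&(P[...,2]>.1)&(P[...,2]<.25)
for n,p in dict(new=(.6256,-.2882),a=(.599,-.353),b=(.5724,-.4178)).items():
    q=P[m&(np.linalg.norm(P[...,:2]-p,axis=-1)<.03)];print(n,len(q),np.percentile(q[:,2],[50,80,95,100]),q[q[:,2]>.195].mean(0))
a=cv2.resize(k['img'][130:260,190:480],(800,359),interpolation=cv2.INTER_CUBIC)
c=camera('scene');b=cv2.resize(c['img'][160:270,370:500],(284,240),interpolation=cv2.INTER_CUBIC)
b2=cv2.resize(c['img'][120:270,180:400],(352,240),interpolation=cv2.INTER_CUBIC)
save('c10',np.vstack([a,np.hstack([b2,b,np.zeros((240,164,3),np.uint8)])]))
E
```

```text
[ 0.48308955 -0.08847054  0.26547429] [-0.62890617 -0.17497149 -0.049546  ]
new 45 [0.19752347 0.20192274 0.20400438 0.20599029] [ 0.62939387 -0.29574367  0.20056325]
a 42 [0.19804705 0.20211519 0.20525013 0.20669866] [ 0.59833194 -0.35645169  0.20047842]
b 37 [0.19975602 0.20369696 0.20543353 0.20711353] [ 0.57027722 -0.42010579  0.20137479]
```

View pics/c10.png

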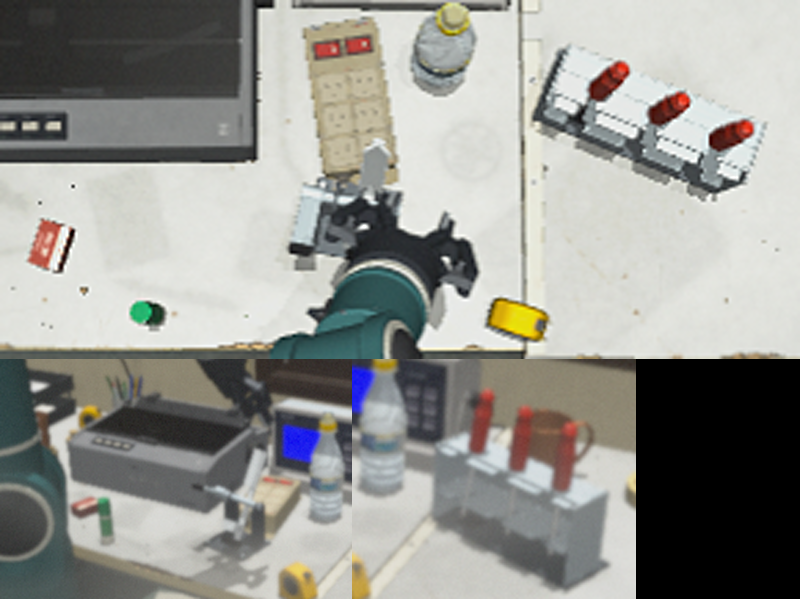

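The last picture shows all three screwdrivers hanging upright at equal height, at (608,80), (668,107) and (732,135). The bottle, box, glue stick and tape measure look undisturbed, and the gripper is clear of everything, so I'll hand the job in.

```bash
python3 -c "
from plant import ctrl
print(ctrl.job_done())"
```

```text
the job is handed in; nothing more can be done
None
```

The screwdriver now hangs handle up in the free rack slot, put there by way of the tipped cradle and let go at about 24 s; the other objects looked undisturbed in the last picture, and the job is handed in.

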